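# Find the unfastened hatch of the bench socket duct and push it open

## Task

The balance is to be plugged in at the white socket duct on the bench, but only one of its four identical hatches is off its catch. With the fingertips, gently press the black ribbed pad of one hatch after another until you find the one that rocks, then push that hatch fully open against its stop so that it stays open, and draw back. Only press and push: do not pinch or lift anything, do not force the fastened hatches, and leave the loose things round the duct where they are.

Things in the scene. Friction and masses are not known exactly. Their poses are not given: they have to be found in the camera images.
- duct: white bench socket duct, fixed, 130 mm deep (x), 372 long (y), 86 high, grey end caps, four flush aluminium hatches in a row in its top. Origin: centre of its underside; x points level from its front (robot's side, where the black pads are) to its back, y along it to the robot's left, z up. Bays under the hatches: 98 x 78 mm in the clear, 71 mm of free depth below the top, parted by 8 mm bars.
- hatch_1 (a joint): Tilt of hatch 1 (left end of the row; 4 is the right end), rad: 0 = shut, flush; grows as its front edge sinks and its back edge rises; 1.36 = fully open on its stop. Every hatch is a plate 95 x 76 x 4 mm pivoted on an axis parallel to the duct's y at duct x = +18, z = 83 mm (52 mm behind and 2 mm below the pad's centre): 65.5 mm of plate lie before the axis, 29.5 mm behind.
- hatch_1_pad (a point): centre of the top face of hatch 1's black ribbed press pad (46 mm along the duct, 20 mm across), near the front edge; moves with the hatch. Shut, it lies at duct x = -34, y = 129, z = 85 mm.
- hatch_2 (a joint): Tilt of hatch 2, read as hatch_1's. Three of the four hatches (which ones differs from run to run and does not show) are propped under the front edge by a catch with a sprung rubber tip: 6 N on the pad sinks it about 2 mm, 20 N at most 5 mm (0.08 rad), and it springs back to within 1 mm. The remaining one is off its catch.
- hatch_2_pad (a point): centre of the top face of hatch 2's black ribbed press pad (46 mm along the duct, 20 mm across), near the front edge; moves with the hatch. Shut, it lies at duct x = -34, y = 43, z = 85 mm.
- hatch_3 (a joint): Tilt of hatch 3, read as hatch_1's. The unfastened hatch tilts under 2 to 4 N on its pad; its pivots are stiff, so it stays at any angle where it is left.
- hatch_3_pad (a point): centre of the top face of hatch 3's black ribbed press pad (46 mm along the duct, 20 mm across), near the front edge; moves with the hatch. Shut, it lies at duct x = -34, y = -43, z = 85 mm.
- hatch_4 (a joint): Tilt of hatch 4, read as hatch_1's. A hatch is opened by pushing its front part down and then back under the axis; the fingers go some 30 mm into the bay, before the plate.
- hatch_4_pad (a point): centre of the top face of hatch 4's black ribbed press pad (46 mm along the duct, 20 mm across), near the front edge; moves with the hatch. Shut, it lies at duct x = -34, y = -129, z = 85 mm.
- weight_1: brass-coloured knobbed calibration weight, 22 x 22 x 32 mm, standing on the bench in front of the duct; origin at the centre of its underside. Loose, to be left alone.
- weighing_glass_2: small straight glass, 38 x 38 x 59 mm, standing on the bench in front of the duct; origin at the centre of its underside. Loose, to be left alone.
- pen_1: white and green pen, 11 x 145 x 9 mm, lying in front of the balance; origin at the centre of its underside. Loose, to be left alone.
- jar_1: lidded sample jar, 42 x 42 x 62 mm, standing behind the duct; origin at the centre of its underside. Loose, to be left alone.
- jar_2: lidded sample jar, 42 x 42 x 62 mm, beside jar_1; origin at the centre of its underside. Loose, to be left alone.

How it is judged:
On the way:
1. the fingers press on a hatch that tilts under them (contact force between the fingers and duct above 0.5 N and (value of joint hatch_1 between 0.15 and 1.1 rad or value of joint hatch_2 between 0.15 and 1.1 rad or value of joint hatch_3 between 0.15 and 1.1 rad or value of joint hatch_4 between 0.15 and 1.1 rad)), for 0.05 s.
At the end, for the whole second after the job is handed in: One hatch stands open by more than 1.2 rad (its stop is at 1.36) and at rest, and the other three are shut (under 0.06 rad) (((value of joint hatch_1 above 1.2 rad and velocity of joint hatch_1 below 0.05 rad/s and value of joint each of hatch_2, hatch_3, hatch_4 below 0.06 rad) or (value of joint hatch_2 above 1.2 rad and velocity of joint hatch_2 below 0.05 rad/s and value of joint each of hatch_1, hatch_3, hatch_4 below 0.06 rad) or (value of joint hatch_3 above 1.2 rad and velocity of joint hatch_3 below 0.05 rad/s and value of joint each of hatch_1, hatch_2, hatch_4 below 0.06 rad) or (value of joint hatch_4 above 1.2 rad and velocity of joint hatch_4 below 0.05 rad/s and value of joint each of hatch_1, hatch_2, hatch_3 below 0.06 rad))); the robot touches nothing.
It fails at once if the duct or a hatch is pressed, pinched or struck with more than 35 N (contact force between any of the fingers, the arm and duct above 35 N).
It fails at once if one of the loose things is moved by more than 20 mm, or knocked over (distance of any of weight_1, weighing_glass_2, pen_1, jar_1, jar_2 from where it was at the start of the episode above 0.02 m or angle between any of weight_1, weighing_glass_2, jar_1, jar_2's own z axis and vertical above 0.4 rad).
It also fails if it takes over 48 s, if anything falls off the work surface, if the arm or the gripper's body presses on something with over 40 N, if the wrist force passes 120 N, or if a joint passes its speed limit or range.

## Robot

A 6-joint arm with a two-finger parallel gripper is mounted at the origin on a cart in front of the work surface, level with it; the furniture and walls round the work are solid. World frame = base frame: x ahead of the robot, y to its left, z up, the work surface at z = 0. Lengths are in m, angles in rad, forces in N, time in s.
With the tool pointing down it reaches from about 0.225 to 0.875 m from the base axis. Payload 3.4 kg.
Tool frame: the origin (TCP) lies at the very end of the fingers, on their centre line; the grasp point (between the pads) lies 19 mm behind it; z points along the fingers, y is the line along which they close (so a half turn about z gives the same grasp; the last joint's range is limited). The gripper opens to 85 mm and grips with 20 to 120 N. Pads are 22 mm wide; open, the fingers measure 114 mm over their backs; the gripper's body (76 mm by 85 mm) begins 54 mm behind the grasp point. The pads swing forward as they close: fully open they stand 13 mm farther back than shut.
Start: joints at [-0.121, 0.276, 1.505, -0, 1.361, -0.121], TCP at [0.575, -0, 0.194] pointing down, gripper open.
Joint ranges: [-2.89, 2.89], [-0.75, 2.08], [0.22, 2.7], [-1.18, 4.32], [0.11, 2.71], [-2.7, 2.7]. Speed limits (rad/s): [2.57, 2.57, 3.14, 3.14, 3.14, 3.14].

## Interface

Orientations are given as [roll, pitch, yaw] about the fixed x, y, z axes, in that order (R = Rz(yaw) Ry(pitch) Rx(roll)).
In Python, from bench import env, eyes gives the robot as it stands.
- The arm moves only by the shell command python3 -m crank 'ROWS' [OPENING]. ROWS is JSON, a list of rows, each an object with "linear": the shift along the tool's x, y, z in cm, a list of three; "turn": the turn about the tool's z in degrees. A call has 1 to 20 rows; each row shifts and turns the commanded pose from where the row before left it, along the tool's axes as they then stand; what a row does not reach is not made up. A row lasts 1/12 s, in which the tool goes at most 41.7 mm and 7.16 degrees, less where a joint would pass 70% of its speed; a pose out of reach is approached as far as the arm can. A call with a gripper value outside its range is refused whole. OPENING is the finger opening in cm, from 0 to 8.54, set as the call begins (- or left out, the last holds). The fingers move at their own pace and stop on an object; the grip force is fixed at half the most. Time passes only in rows, so rows that do not move let the fingers close. It gives the time, the measured TCP pose, the force, the opening and the grip force at its end, in the units of the state.
- env.get_state(): the state, without advancing time (a new reading comes with each control period).
- eyes.camera(name): name is "scene" or "side" or "wrist"; returns a dict with "pixels" (400x640x3 uint8, red, green, blue), "camera_matrix" (3x3 intrinsics, pixels), "position" and "attitude" of the camera in the world. Camera axes: x right, y up, looking along -z (the intrinsics and any distortion apply to the point x, -y, -z); pixel columns grow to the right and rows downward; lengths in m; the calibration is good to about 2 mm. A picture is of the moment at which its call begins. There is no depth.
- env.close_job(): hands the job in; it is judged then, once.
The state is a dict: "clock": time; "joint_pos": joint angles; "joint_vel": joint speeds; "effort": joint torques, N m; "position": TCP position; "ee_rot": TCP orientation; "force": force on the tool from outside, world axes, zero at the start; "torque": the same for the moment, N m; "width": opening from 0.0 (shut) to 1.0 (fully open); "finger_force": force on a finger pad.
Only numpy, scipy, OpenCV 4.12 (cv2) and the standard library are available. Lean on these libraries where they do the work, as an engineer would, in place of code of your own. Each camera call takes 0.05 s, during which the arm holds its last target. There are 200 camera calls.

## Working session

There is one attempt and no reset: what is moved stays moved. The work goes in short steps, Python scripts to look and compute and a shell command to move; the robot and the scene stay as the last step left them, time stands still between calls to the robot, and variables do not carry over. Pictures are saved under pics/ and viewed, at most 10 in all, crops included, and the job is handed in when it is done.

```bash
mkdir -p pics
cat > h.py <<'E'
import numpy as np, cv2
from bench import env, eyes
def snap(n,f):
    c=eyes.camera(n); cv2.imwrite(f'pics/{f}.png',cv2.cvtColor(c['pixels'],cv2.COLOR_RGB2BGR)); np.savez(f'pics/{f}.npz',**{k:np.array(v) for k,v in c.items()}); return c
E
python3 - <<'E'
from h import *
for n in ['scene','side','wrist']:
    c=snap(n,n+'0'); print(n,c['camera_matrix'],c['position'],c['attitude'],[k for k in c])
print(env.get_state())
a=[cv2.imread(f'pics/{n}0.png') for n in ['scene','side']]
E
```

```text
scene [[431.30969456   0.         313.87106048]
 [  0.         431.30969456 203.533889  ]
 [  0.           0.           1.        ]] [-0.03419341 -0.42099546  0.69401715] [ 0.91323161 -0.01342721 -0.91448716] ['pixels', 'camera_matrix', 'position', 'attitude']
side [[362.93801738   0.         316.93561694]
 [  0.         362.93801738 197.75567503]
 [  0.           0.           1.        ]] [0.31579456 0.90357241 0.4922394 ] [ 1.15111879 -0.01645252 -2.84155133] ['pixels', 'camera_matrix', 'position', 'attitude']
wrist [[297.31540756   0.         315.35847229]
 [  0.         297.31540756 200.46854415]
 [  0.           0.           1.        ]] [0.57426804 0.08130905 0.37261244] [-0.31904882  0.00185322  0.00050801] ['pixels', 'camera_matrix', 'position', 'attitude']
{'clock': 0.15, 'joint_pos': array([-1.21057366e-01,  2.76459068e-01,  1.50582905e+00, -5.31784108e-06,
        1.36068856e+00, -1.20989160e-01]), 'joint_vel': array([-2.93357899e-04, -3.30011991e-03, -4.76892754e-03, -6.96838213e-04,
        1.27759496e-04,  2.09474563e-05]), 'effort': array([ 9.65923646e-04, -4.17143512e+01, -2.46032345e+01, -1.26433165e-04,
        7.58384820e-03, -3.43765259e-05]), 'position': array([5.74565568e-01, 1.23688529e-05, 1.93138419e-01]), 'ee_rot': array([-3.14021812e+00, -1.61882132e-04,  1.57072912e+00]), 'force': array([-0.599193  , -0.09678211,  0.19612202]), 'torque': array([ 0.03258447, -0.05619723, -0.05542046]), 'finger_force': 0.0, 'width': 0.9983291082523907}
```

View pics/scene0.png

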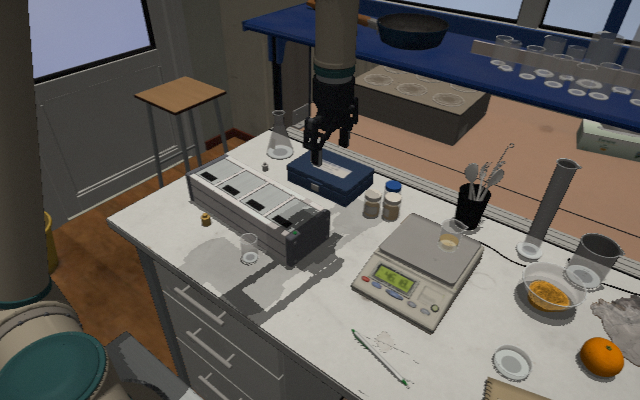

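View pics/side0.png

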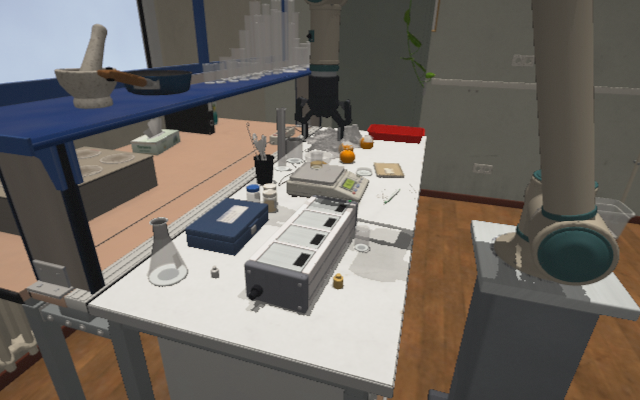

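View pics/wrist0.png

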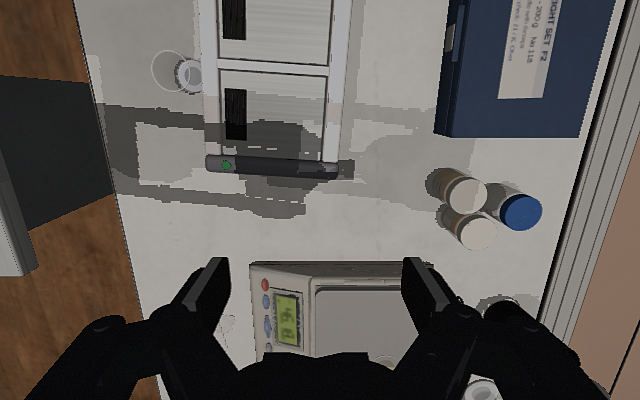

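The scene view shows the duct from about (190,170) to (328,225) with four black pads near (205,178), (230,190), (252,208) and (282,222). The side view shows it from (250,280) to (355,205). The wrist view shows the two right-hand pads at (233,15) and (236,114). Next I measure the pads by dark mask and cast rays at z = 0.085.

```bash
cat >> h.py <<'E'
from scipy.spatial.transform import Rotation as Ro
def ray(c,u,v,z):
    K=np.array(c['camera_matrix']);d=np.linalg.inv(K)@[u,v,1];d=Ro.from_euler('xyz',c['attitude']).as_matrix()@(d*[1,-1,-1])
    p=np.array(c['position']);return p+d*(z-p[2])/d[2]
def blobs(c,roi,th,amin,z):
    x0,y0,x1,y1=roi;m=(np.array(c['pixels'])[y0:y1,x0:x1].max(2)<th).astype(np.uint8)
    n,l,s,ce=cv2.connectedComponentsWithStats(m)
    for i in range(1,n):
        if s[i,4]>=amin:
            u,v=ce[i]+[x0,y0];print(np.round([u,v]),s[i,2:5],ray(c,u,v,z).round(4))
E
python3 - <<'E'
from h import *
for n,r,a in [('scene',(188,160,295,235),15),('side',(260,195,360,270),15),('wrist',(205,0,330,150),300)]:
    c=np.load(f'pics/{n}0.npz')
    for th in (35,50): print(n,th);blobs(c,r,th,a,.085)
E
```

```text
scene 35
[208. 176.] [15  9 61] [0.5195 0.3284 0.085 ]
[290. 179.] [ 7  4 16] [0.64   0.1616 0.085 ]
[231. 190.] [16  9 70] [0.5138 0.2429 0.085 ]
[255. 205.] [16 10 81] [0.5082 0.1564 0.085 ]
[282. 221.] [ 19  12 109] [0.5021 0.0695 0.085 ]
scene 50
[200. 163.] [ 4  6 15] [0.5479 0.3945 0.085 ]
[291. 174.] [  8  18 104] [0.6564 0.1741 0.085 ]
[208. 176.] [16  9 70] [0.5199 0.3287 0.085 ]
[190. 189.] [ 6 25 50] [0.4561 0.3219 0.085 ]
[231. 190.] [16 10 77] [0.514  0.2427 0.085 ]
[255. 205.] [17 11 88] [0.5081 0.1567 0.085 ]
[282. 221.] [ 20  13 121] [0.5025 0.0689 0.085 ]
side 35
[343. 206.] [ 6  4 15] [0.4997 0.0589 0.085 ]
side 50
[341. 208.] [10  7 40] [0.5021 0.0688 0.085 ]
[330. 222.] [10  8 46] [0.5079 0.1567 0.085 ]
[317. 239.] [11 10 64] [0.5133 0.2427 0.085 ]
[301. 260.] [14 12 92] [0.519  0.3285 0.085 ]
wrist 35
[233.  19.] [ 23  40 862] [0.5043 0.1484 0.085 ]
[235. 114.] [  22   53 1060] [0.4993 0.0706 0.085 ]
wrist 50
[234.  19.] [ 24  40 898] [0.5044 0.1482 0.085 ]
[235. 114.] [  23   53 1088] [0.4992 0.0707 0.085 ]
```

Pads 1–4 lie at about (0.519,0.3285), (0.5137,0.2427), (0.508,0.1566) and (0.502,0.069). Their spacing of 86–87 mm and the agreement between views fit the given sizes. The duct's yaw is about -3.8°. I'll close the fingers, move over pad 4, and turn -86.2° so that the closing line runs along the duct.

```bash
python3 -m crank '[{"linear":[2.3,-2.4,0],"turn":0},{"linear":[2.3,-2.4,0],"turn":0},{"linear":[2.3,-2.4,0],"turn":0},{"linear":[0,0,0],"turn":-7.1},{"linear":[0,0,0],"turn":-7.1},{"linear":[0,0,0],"turn":-7.1},{"linear":[0,0,0],"turn":-7.1},{"linear":[0,0,0],"turn":-7.1},{"linear":[0,0,0],"turn":-7.1},{"linear":[0,0,0],"turn":-7.1},{"linear":[0,0,0],"turn":-7.1},{"linear":[0,0,0],"turn":-7.1},{"linear":[0,0,0],"turn":-7.1},{"linear":[0,0,0],"turn":-7.1},{"linear":[0,0,0],"turn":-7.1},{"linear":[0,0,2],"turn":-1},{"linear":[0,0,3],"turn":0},{"linear":[0,0,2.5],"turn":0},{"linear":[0,0,0.8],"turn":0},{"linear":[0,0,0],"turn":0}]' 0
python3 - <<'E'
from h import *
s=env.get_state();print(s['joint_pos'].round(3),s['width'])
snap('wrist','wrist1')
E
```

```text
clock: 1.82
position: [0.5009, 0.069, 0.1086]
ee_rot: [-3.141, -0.006, 3.075]
force: [0.3, 0.3, 0.3]
width: 0.002
finger_force: 0.0
[-1.000e-03  2.410e-01  1.780e+00 -0.000e+00  1.126e+00 -1.505e+00] 0.0022840316672000914
```

View pics/wrist1.png

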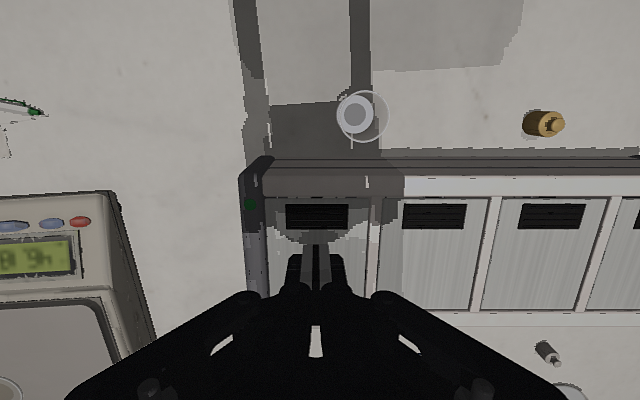

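The wrist view now looks from the front. The shut fingertips are near (315,250), centred on pad 4 at (317,215), and pads 3 and 2 are at (434,215) and (550,215). Now a gentle press.

```bash
python3 -m crank '[{"linear":[0,0,1],"turn":0},{"linear":[0,0,1],"turn":0},{"linear":[0,0,0.2],"turn":0},{"linear":[0,0,0.1],"turn":0},{"linear":[0,0,0.1],"turn":0},{"linear":[0,0,0.1],"turn":0},{"linear":[0,0,0],"turn":0}]'
```

```text
clock: 2.45
position: [0.5032, 0.069, 0.086]
ee_rot: [3.142, 0.001, 3.075]
force: [0.4, 0.1, -0.2]
width: -0.003
finger_force: 0.0
```

```bash
python3 -m crank '[{"linear":[0,0,0.1],"turn":0},{"linear":[0,0,0.1],"turn":0},{"linear":[0,0,0.1],"turn":0},{"linear":[0,0,0],"turn":0}]'; python3 -m crank '[{"linear":[0,0,0.1],"turn":0},{"linear":[0,0,0],"turn":0}]'
```

```text
clock: 2.78
position: [0.5029, 0.069, 0.0827]
ee_rot: [-3.142, -0.0, 3.075]
force: [1.0, -0.1, 0.4]
width: -0.002
finger_force: 0.0
clock: 2.95
position: [0.503, 0.069, 0.0817]
ee_rot: [3.142, -0.0, 3.075]
force: [0.0, -0.6, 0.4]
width: 0.002
finger_force: 0.0
```

```bash
python3 -m crank '[{"linear":[0,0,0.1],"turn":0},{"linear":[0,0,0.1],"turn":0},{"linear":[0,0,0],"turn":0}]'; python3 -m crank '[{"linear":[0,0,0.1],"turn":0},{"linear":[0,0,0],"turn":0}]'; python3 -c "
from h import *
snap('wrist','wrist2');a=cv2.imread('pics/wrist2.png')[150:320,200:460];cv2.imwrite('pics/w2c.png',cv2.resize(a,None,fx=3,fy=3))"
```

```text
clock: 3.2
position: [0.5029, 0.069, 0.0796]
ee_rot: [-3.142, -0.0, 3.075]
force: [-0.1, -0.7, 0.0]
width: -0.0
finger_force: 0.0
clock: 3.37
position: [0.5029, 0.069, 0.0786]
ee_rot: [-3.142, -0.0, 3.075]
force: [0.3, -0.2, 0.2]
width: -0.002
finger_force: 0.0
```

View pics/w2c.png

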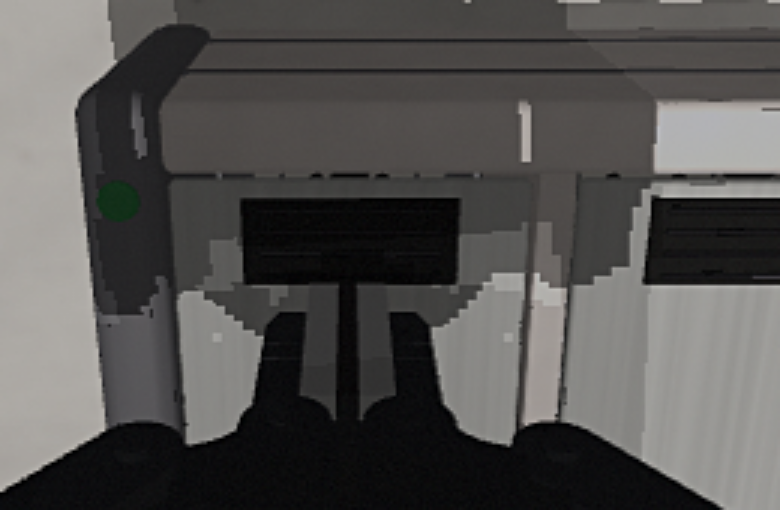

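The crop shows the fingertips drawn at the rear edge of pad 4, full-image about (316,245). There's no contact force yet, although the TCP reads z = 0.0786. I'll check this with the calibration.

Run:
```python
from h import *
def proj(c,p):
    q=Ro.from_euler('xyz',c['attitude']).as_matrix().T@(np.array(p)-c['position'])*[1,-1,-1];q=np.array(c['camera_matrix'])@q;return (q[:2]/q[2]).round(1)
c=np.load('pics/wrist2.npz');print(c['position'],c['attitude']);s=env.get_state();print(s['position'],s['force'],s['clock'])
print('tcp px',proj(c,s['position']),'pad centre at',[ (z,ray(c,200+350/3,150+241/3,z).round(4)) for z in (.085,.075,.06)])
for z in (.08,.085,.095,.105,.11): print(z,'finger near edge centre px',proj(c,s['position']+np.array([-.011,0,z-s['position'][2]])),proj(c,s['position']+np.array([0,0,z-s['position'][2]])))
for n in ('scene','side'):
  d=snap(n,n+'2');print(n,proj(d,s['position']))
a=cv2.imread('pics/scene2.png')[150:240,210:330];b=cv2.imread('pics/side2.png')[160:250,280:400]
cv2.imwrite('pics/ss2.png',np.vstack([cv2.resize(x,None,fx=3.3,fy=3.3) for x in (a,b)]))
```

```text
[0.42207487 0.07503718 0.25824068] [-3.18696293e-01  2.03247645e-04  1.50497927e+00]
[0.50296441 0.06899703 0.07871532] [ 0.37693096  0.61991278 -1.1185222 ] 3.4167
tcp px [314.3 232. ] pad centre at [(0.085, array([0.4991, 0.0708, 0.085 ])), (0.075, array([0.5035, 0.0705, 0.075 ])), (0.06, array([0.5102, 0.0701, 0.06  ]))]
0.08 finger near edge centre px [313.2 217.2] [314.3 232.8]
0.085 finger near edge centre px [313.1 220.1] [314.3 236.1]
0.095 finger near edge centre px [313.  226.4] [314.2 243.1]
0.105 finger near edge centre px [312.9 233.5] [314.2 250.9]
0.11 finger near edge centre px [312.8 237.3] [314.1 255.2]
scene [282.7 223.3]
side [340.3 209.7]
```

View pics/ss2.png

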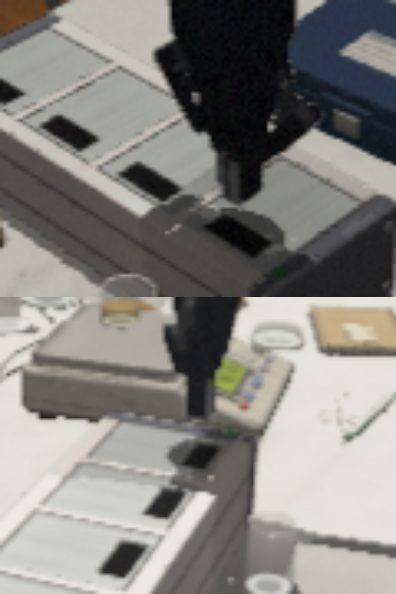

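Both views show the visible fingertips, at scene (283,211) and side (340.6,196), well above the pad, while the reported TCP projects about 12 px lower. Laterally they agree. So the real finger ends sit roughly 30 mm above the reported TCP. I'll go on down in guarded steps.

```bash
for i in 1 2 3; do python3 -m crank '[{"linear":[0,0,0.2],"turn":0},{"linear":[0,0,0.2],"turn":0},{"linear":[0,0,0],"turn":0}]' | egrep 'pos|^force'; done
python3 - <<'E'
from h import *
from scipy.optimize import brentq
s=env.get_state();p=s['position']
def proj(c,p):
    q=Ro.from_euler('xyz',c['attitude']).as_matrix().T@(np.array(p)-c['position'])*[1,-1,-1];q=np.array(c['camera_matrix'])@q;return (q[:2]/q[2])
for n,v in (('scene',211),('side',196)):
    c=np.load(f'pics/{n}2.npz');print(n,brentq(lambda z:proj(c,[.503,.069,z])[1]-v,.02,.2))
E
```

```text
position: [0.5027, 0.069, 0.0744]
force: [-0.5, -0.3, -0.8]
position: [0.5027, 0.069, 0.0703]
force: [-0.2, -0.5, 0.6]
position: [0.5027, 0.069, 0.0664]
force: [-0.4, 0.0, -0.2]
scene 0.11332837107567803
side 0.11781353064714323
```

```bash
for i in 1 2 3; do python3 -m crank '[{"linear":[0,0,0.2],"turn":0},{"linear":[0,0,0.1],"turn":0},{"linear":[0,0,0],"turn":0}]' | egrep 'pos|^force'; done; python3 -c "
from h import *
c=snap('side','side3');snap('wrist','wrist3');d=snap('scene','scene3')
w=cv2.imread('pics/wrist3.png')[150:330,200:440]
a=cv2.imread('pics/scene3.png')[150:240,210:330];b=cv2.imread('pics/side3.png')[160:250,280:400]
cv2.imwrite('pics/m3.png',np.hstack([cv2.resize(a,(360,270)),cv2.resize(b,(360,270))]))"
```

```text
position: [0.5028, 0.069, 0.0635]
force: [-0.5, -0.4, 0.2]
position: [0.5028, 0.069, 0.0606]
force: [-0.1, 0.9, 0.7]
position: [0.5028, 0.069, 0.0576]
force: [0.1, -0.2, 0.4]
```

View pics/m3.png

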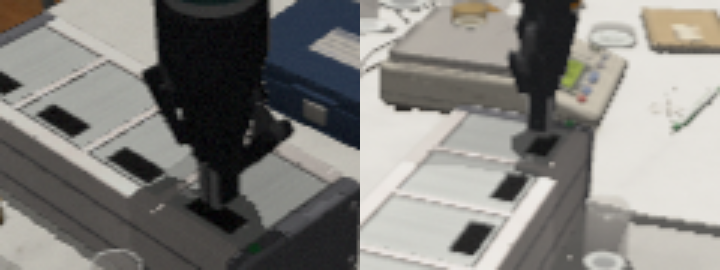

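The fingertips (scene crop about (218,200)) now reach the upper edge of pad 4, a few mm above it, and the hatch is still flush. I'll continue in 2 mm steps.

```bash
for i in 1 2 3 4; do python3 -m crank '[{"linear":[0,0,0.1],"turn":0},{"linear":[0,0,0.1],"turn":0},{"linear":[0,0,0],"turn":0}]' | egrep 'pos|^force'; done
```

```text
position: [0.5029, 0.069, 0.0557]
force: [-0.3, 0.3, -0.5]
position: [0.5029, 0.069, 0.0536]
force: [-0.1, 0.0, 0.1]
position: [0.5029, 0.069, 0.0516]
force: [-1.1, 0.3, 1.0]
position: [0.5028, 0.069, 0.0496]
force: [-1.2, 0.7, 0.6]
```

```bash
for i in 1 2 3; do python3 -m crank '[{"linear":[0,0,0.1],"turn":0},{"linear":[0,0,0],"turn":0}]' | egrep 'pos|^force'; done
```

```text
position: [0.503, 0.069, 0.0487]
force: [-0.0, -0.6, -0.4]
position: [0.5029, 0.069, 0.0477]
force: [0.5, 0.2, -0.3]
position: [0.503, 0.069, 0.047]
force: [-1.4, -0.3, 1.7]
```

```bash
for i in 1 2 3; do python3 -m crank '[{"linear":[0,0,0.1],"turn":0},{"linear":[0,0,0],"turn":0}]' | egrep 'pos|^force'; done
```

```text
position: [0.5031, 0.069, 0.0466]
force: [-3.0, -0.8, 7.1]
position: [0.5031, 0.069, 0.0462]
force: [-3.2, -0.6, 12.6]
position: [0.5031, 0.069, 0.0458]
force: [-4.8, 0.3, 15.8]
```

```bash
python3 -c "
from h import *
for n in ('wrist','scene','side'): snap(n,n+'4')
w=cv2.imread('pics/wrist4.png')[110:310,210:410]
a=cv2.imread('pics/scene4.png')[165:240,230:330];b=cv2.imread('pics/side4.png')[165:240,280:380]
r=cv2.resize
m=np.hstack([r(w,(500,500)),np.vstack([r(a,(300,250)),r(b,(300,250))])])
cv2.imwrite('pics/m4.png',cv2.convertScaleAbs(m,alpha=1.8,beta=20))"; python3 -m crank '[{"linear":[0,0,-0.2],"turn":0},{"linear":[0,0,0],"turn":0}]' | egrep 'pos|^force'
```

```text
position: [0.5033, 0.069, 0.0469]
force: [-1.8, -1.0, 7.1]
```

View pics/m4.png

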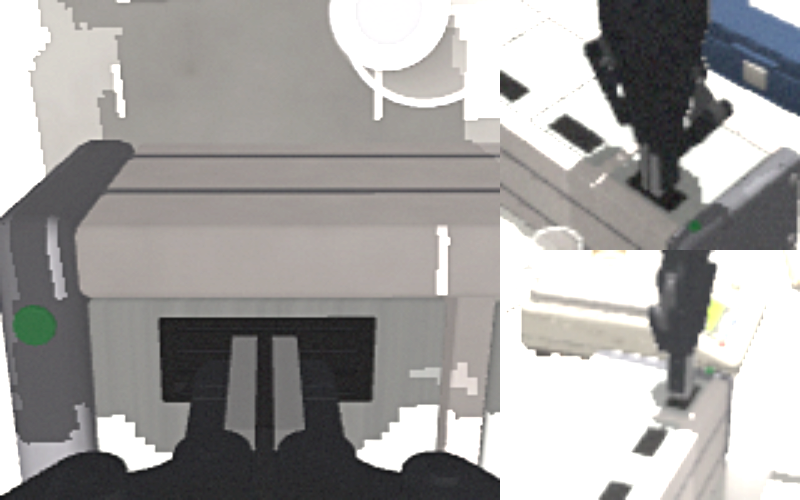

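The wrist crop shows the fingertips well inside pad 4, clear of the rim. The force climbed to 16 N with about 1 mm of sink, so hatch 4 is fastened. Contact comes at a reported z of about 0.047. Next is pad 3.

```bash
python3 -m crank '[{"linear":[0,0,-0.5],"turn":0},{"linear":[0,0,-1],"turn":0},{"linear":[0,2.8,0],"turn":0},{"linear":[0,2.9,0],"turn":0},{"linear":[0,2.9,0],"turn":0},{"linear":[0,0,0],"turn":0},{"linear":[0,0,0.6],"turn":0},{"linear":[0,0,0.4],"turn":0},{"linear":[0,0,0.2],"turn":0},{"linear":[0,0,0],"turn":0},{"linear":[0,0,0],"turn":0}]'| egrep 'pos|^force'
for i in 1 2 3; do python3 -m crank '[{"linear":[0,0,0.1],"turn":0},{"linear":[0,0,0],"turn":0}]' | egrep 'pos|^force'; done
```

```text
position: [0.5085, 0.1539, 0.0485]
force: [-0.1, 0.1, 0.7]
position: [0.5088, 0.1543, 0.0478]
force: [0.1, 0.6, 0.7]
position: [0.509, 0.1545, 0.0471]
force: [-0.3, -1.1, 1.5]
position: [0.509, 0.1545, 0.0467]
force: [-1.1, -1.6, 7.0]
```

```bash
for i in 1 2; do python3 -m crank '[{"linear":[0,0,0.1],"turn":0},{"linear":[0,0,0],"turn":0}]' | egrep 'pos|^force'; done
```

```text
position: [0.509, 0.1544, 0.0463]
force: [-3.0, -2.1, 10.2]
position: [0.5091, 0.1545, 0.046]
force: [-3.6, -2.0, 14.1]
```

Hatch 3 behaves the same way, so it is fastened. Next is pad 2.

```bash
python3 -m crank '[{"linear":[0,0,-0.5],"turn":0},{"linear":[0,0,-1.2],"turn":0},{"linear":[0,2.9,0],"turn":0},{"linear":[0,3,0],"turn":0},{"linear":[0.1,2.9,0],"turn":0},{"linear":[0,0,0],"turn":0},{"linear":[0,0,0.6],"turn":0},{"linear":[0,0,0.4],"turn":0},{"linear":[0,0,0.2],"turn":0},{"linear":[0,0,0],"turn":0},{"linear":[0,0,0],"turn":0}]'| egrep 'pos|^force'
for i in 1 2 3; do python3 -m crank '[{"linear":[0,0,0.1],"turn":0},{"linear":[0,0,0],"turn":0}]' | egrep 'pos|^force'; done
```

```text
position: [0.5134, 0.2417, 0.0485]
force: [-1.1, 0.4, 0.1]
position: [0.5137, 0.2422, 0.0478]
force: [-0.7, -0.3, 0.2]
position: [0.5139, 0.2424, 0.0471]
force: [0.3, -0.9, 1.5]
position: [0.5139, 0.2424, 0.0467]
force: [-1.1, -1.7, 5.5]
```

```bash
for i in 1 2; do python3 -m crank '[{"linear":[0,0,0.1],"turn":0},{"linear":[0,0,0],"turn":0}]' | egrep 'pos|^force'; done
```

```text
position: [0.5139, 0.2424, 0.0463]
force: [-2.1, -2.2, 9.2]
position: [0.5139, 0.2424, 0.046]
force: [-2.6, -2.6, 13.1]
```

Hatch 2 is fastened too. Now pad 1.

```bash
python3 -m crank '[{"linear":[0,0,-0.5],"turn":0},{"linear":[0,0,-1.2],"turn":0},{"linear":[0,2.9,0],"turn":0},{"linear":[0,2.9,0],"turn":0},{"linear":[0,2.9,0],"turn":0},{"linear":[0,0,0],"turn":0},{"linear":[0,0,0.6],"turn":0},{"linear":[0,0,0.4],"turn":0},{"linear":[0,0,0.2],"turn":0},{"linear":[0,0,0],"turn":0},{"linear":[0,0,0],"turn":0}]'| egrep 'pos|^force'
for i in 1 2 3; do python3 -m crank '[{"linear":[0,0,0.1],"turn":0},{"linear":[0,0,0],"turn":0}]' | egrep 'pos|^force'; done
```

```text
position: [0.5191, 0.3284, 0.0485]
force: [-0.1, 0.2, -0.0]
position: [0.5195, 0.329, 0.0479]
force: [-0.4, 0.6, 0.2]
position: [0.5196, 0.3293, 0.047]
force: [0.5, 0.6, 0.5]
position: [0.5196, 0.3293, 0.0459]
force: [-0.1, -0.8, 1.9]
```

```bash
for i in 1 2; do python3 -m crank '[{"linear":[0,0,0.1],"turn":0},{"linear":[0,0,0],"turn":0}]' | egrep 'clock|pos|^force'; done
```

```text
clock: 12.57
position: [0.5196, 0.3294, 0.0448]
force: [0.2, -0.5, 1.8]
clock: 12.73
position: [0.5195, 0.3295, 0.0438]
force: [0.3, -1.2, 1.1]
```

Hatch 1 rocks: it sinks under about 2 N. Before going in, I'll check the gripper's real geometry against the reported TCP, so its body clears the rising rear edge of the plate.

Run:
```python
from h import *
def proj(c,p):
    q=Ro.from_euler('xyz',c['attitude']).as_matrix().T@(np.array(p)-c['position'])*[1,-1,-1];q=np.array(c['camera_matrix'])@q;return (q[:2]/q[2])
s=env.get_state();P=[]
for n in ('scene','side'):
    snap(n,n+'5')
    for f,p in ((n+'0',np.array([.5746,0,.193])),(n+'5',s['position'])):
        c=np.load(f'pics/{f}.npz');u,v=proj(c,p+[0,0,.055]).astype(int);x0,y0=u-50,max(v-42,0);im=cv2.resize(cv2.imread(f'pics/{f}.png')[y0:y0+75,x0:x0+100],(400,300))
        im=cv2.convertScaleAbs(im,alpha=1.8,beta=20)
        for d in (0,.038,.073,.111):
            q=(proj(c,p+[0,0,d])-[x0,y0])*4;cv2.line(im,(int(q[0])-6,int(q[1])),(int(q[0])+6,int(q[1])),(0,0,255),1);cv2.putText(im,str(int(d*1000)),(5,int(q[1])),0,.4,(0,0,255),1)
        P.append(im)
cv2.imwrite('pics/m5.png',np.vstack([np.hstack(P[:2]),np.hstack(P[2:])]))
```

```text
(no output)
```

View pics/m5.png

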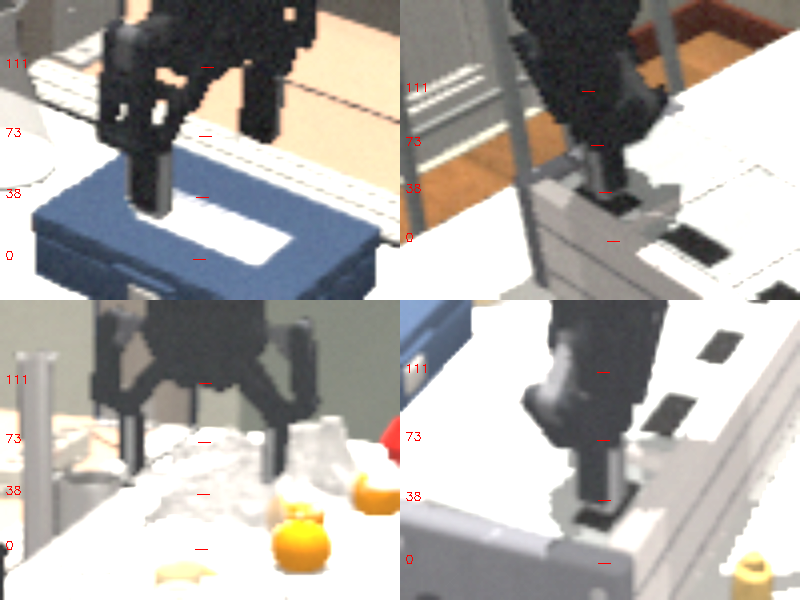

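Side view: open tips sit at about +50 mm and the gripper body starts at about +111 mm from the reported TCP. So the real fingertip is at reported z + 38 mm, and the body is at its nominal 73 mm behind that, which leaves clearance. Now push down and back into bay 1.

```bash
for i in 1 2 3; do python3 -m crank '[{"linear":[-0.1,0,0.25],"turn":0},{"linear":[-0.1,0,0.25],"turn":0},{"linear":[-0.1,0,0.25],"turn":0},{"linear":[0,0,0],"turn":0}]' | egrep 'clock|pos|^force'; done
```

```text
clock: 13.17
position: [0.5217, 0.3293, 0.0354]
force: [-0.8, 0.5, -0.1]
clock: 13.5
position: [0.5254, 0.3291, 0.0281]
force: [-1.0, 0.1, -0.5]
clock: 13.83
position: [0.5293, 0.3288, 0.0211]
force: [-0.3, -0.3, -0.3]
```

```bash
python3 -m crank '[{"linear":[-0.2,0,0.3],"turn":0},{"linear":[-0.2,0,0.3],"turn":0},{"linear":[-0.2,0,0],"turn":0}]' | egrep 'clock|pos|^force';for i in 1 2; do python3 -m crank '[{"linear":[-0.2,0,0],"turn":0},{"linear":[-0.2,0,0],"turn":0},{"linear":[-0.2,0,0],"turn":0}]' | egrep 'clock|pos|^force'; done
```

```text
clock: 14.08
position: [0.5339, 0.3286, 0.0147]
force: [-2.1, 2.1, -1.0]
clock: 14.33
position: [0.539, 0.3277, 0.0146]
force: [-3.6, 0.3, -0.5]
clock: 14.58
position: [0.5456, 0.3274, 0.0149]
force: [-4.6, -1.1, -1.4]
```

```bash
for i in 1 2 3; do python3 -m crank '[{"linear":[-0.1,0,0],"turn":0},{"linear":[-0.1,0,0],"turn":0},{"linear":[0,0,0],"turn":0}]' | egrep 'clock|pos|^force'; done
```

```text
clock: 14.83
position: [0.5484, 0.3274, 0.0151]
force: [-4.2, 0.2, -2.0]
clock: 15.08
position: [0.5501, 0.3273, 0.0152]
force: [-3.8, -0.2, -1.9]
clock: 15.33
position: [0.5501, 0.3273, 0.0151]
force: [-6.7, 0.4, 0.3]
```

```bash
for i in 1 2; do python3 -m crank '[{"linear":[-0.1,0,0],"turn":0},{"linear":[0,0,0],"turn":0}]' | egrep 'clock|pos|^force'; done
```

```text
clock: 15.5
position: [0.55, 0.3273, 0.0151]
force: [-9.7, 1.4, 0.7]
clock: 15.67
position: [0.55, 0.3273, 0.015]
force: [-10.9, 0.3, 2.0]
```

The stop is firm (11 N, no further motion). Draw back: forward off the plate, then straight up, then look.

```bash
python3 -m crank '[{"linear":[0.5,0,0],"turn":0},{"linear":[0.6,0,0],"turn":0},{"linear":[0.6,0,0],"turn":0},{"linear":[0,0,0],"turn":0},{"linear":[0,0,-1],"turn":0},{"linear":[0,0,-2],"turn":0},{"linear":[0,0,-2.5],"turn":0},{"linear":[0,0,-2.5],"turn":0},{"linear":[0,0,-2.5],"turn":0},{"linear":[2,0,-2.5],"turn":0},{"linear":[2,0,-2],"turn":0},{"linear":[0,0,0],"turn":0},{"linear":[0,0,0],"turn":0},{"linear":[0,0,0],"turn":0}]' | egrep 'clock|pos|^force'
python3 -c "
from h import *
for n in ('wrist','scene','side'): snap(n,n+'6')
r=cv2.resize;a=cv2.imread('pics/scene6.png')[130:270,170:360];b=cv2.imread('pics/side6.png')[170:310,210:400]
cv2.imwrite('pics/m6.png',np.hstack([r(cv2.imread('pics/wrist6.png'),(480,300)),np.zeros((300,0,3),np.uint8)]) if 0 else np.vstack([r(cv2.imread('pics/wrist6.png')[:280],(700,306)),np.hstack([r(x,(350,258)) for x in (a,b)])]))"
```

```text
clock: 16.83
position: [0.4982, 0.3308, 0.1655]
force: [0.1, -0.2, 0.5]
```

View pics/m6.png

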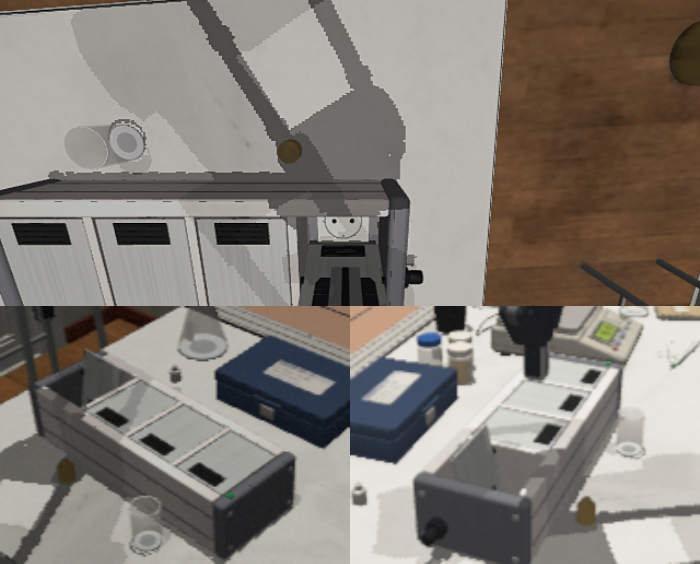

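The picture shows hatch 1 standing steeply open with its socket visible at wrist crop (342,225). Hatches 2–4 are flush, the glass and weight still stand, and the gripper is clear. Handing in.

```bash
python3 -c "
from bench import env
print(env.close_job())"
```

```text
the job is handed in; nothing more can be done
None
```

Hatch 1 was the one off its catch; I pushed it open until it met a firm stop, drew back clear and handed the job in, with hatches 2–4 flush and the loose things I could see still standing (no verdict was returned).

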